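# Issue one box of cover glasses from the dispenser and push it into the bay

### The job

Press the plunger of the box dispenser fully down once and let it come back up, so that the single lowest box of cover glasses is ejected at the front. Then, without gripping or lifting it, gently push the ejected box sideways with the fingertips into the low two-railed bay beside the outlet, until the whole box lies in it between the rails. Leave the other boxes in the dispenser and everything else on the bench where it is, and finish clear of everything.

Things in the scene. Friction and masses are not known exactly. Their poses are not given: they have to be found in the camera images.
- dispenser: Box dispenser fixed to the bench: an aluminium magazine (41 mm wide) in front of a grey drive housing (50 mm wide), both 60 mm high. Origin on the bench under the magazine's centre; -x is the direction of ejection (roughly toward the robot), y across, z up. Front at x = -23 mm, rear at x = 88 mm. 4 mm high foot flanges reach to y = +-40 mm beside the housing. A second press would eject a second box.
- plunger_top (a point): Centre of the top face of the plunger's round black cap (36 mm diameter, 9 mm thick) on top of the drive housing, 50 mm behind the dispenser's origin (dispenser x = +50 mm). 95 mm above the bench when up, 75 mm when fully down; moves with the plunger. Pressed slowly (0.03 m/s) the box stops against the ram; at 0.15 m/s it slides some 25 mm farther out.
- plunger (a joint): Downward travel of the plunger: 0 up, 0.020 m fully down (hard stop). Spring return, 5 N to start and 9 N at the bottom, plus damping. It drives a ram (24 mm wide, 16 mm high) forward along the bench through the magazine, 3.2 mm per mm, which pushes out the lowest box; at full press the ram stands 23 mm out of the front. Released, plunger and ram return and the other boxes drop one place.
- box1_centre (a point): Centre (half-way up) of the lowest box in the magazine, the one to eject: a white box of cover glasses, 34 mm (its x) by 28 mm (its y) by 18 mm high, 20 to 40 g, axes parallel to the dispenser's. All three are alike. Ejected, it lies on the bench against the ram, hardly turned, its centre near dispenser x = -63 mm, y = 0 (farther out if the press is fast).
- box2_centre (a point): Centre of the second box, same kind, standing on the first; after the ejection it drops to the bench inside the magazine.
- box3_centre (a point): Centre of the third (top) box, same kind.
- bay: Bay fixed to the bench left or right of the outlet, about 90 mm from where the box comes out: a white floor level with the bench between two aluminium rails 70 mm long, 6 mm thick, 12 mm high, 60 mm apart inside. Origin on the bench at its centre; the rails run along its y (within 0.1 rad of the dispenser's y) at x = -33 and +33 mm. Both ends (y = -35, +35 mm) are open: nothing stops the box.
- eyepiece: Black spare eyepiece, 35 mm across and 52 mm high, standing loose on the other side of the outlet from the bay, about 90 mm from it. Origin at the centre of its underside. Not to be disturbed.
- bottle_a: Dropper bottle, 32 mm across, 88 mm high, beside the rear of the dispenser. Origin at the centre of its underside. Not to be disturbed.
- bottle_b: Dropper bottle, like the other, on the other side of the rear of the dispenser. Origin at the centre of its underside. Not to be disturbed.
- timer: White lab timer, 66 x 66 x 20 mm, on the right half of the bench. Origin at the centre of its underside. Not to be disturbed.
- marker: Marker pen, 135 mm long, lying to the right of the middle microscope, pointing away from the robot. Origin at the centre of its underside. Not to be disturbed.
- petri: Small petri dish, 65 mm across, 17 mm high, at the left. Origin at the centre of its underside. Not to be disturbed.
Not all that is in view belongs to the job. Leave any black, green or pink look-alike of the part that bears box3_centre alone.

How it is judged (in metres and radians):
On the way, in this order (a step that is already met when the one before it is completed fails the run):
1. the plunger is pressed fully down (value of joint plunger above 0.017 m), for 0.05 s.
2. the plunger is back up and the lowest box lies ejected in front of the dispenser (value of joint plunger below 0.003 m and x of box1_centre in the frame of dispenser below -0.045 m and height (world z) of box1_centre below 0.013 m), for 0.1 s.
3. the ejected box lies wholly in the bay (y of box1_centre in the frame of bay between -0.024 and 0.024 m and x of box1_centre in the frame of bay between -0.024 and 0.024 m and height (world z) of box1_centre below 0.013 m and angle between box1_centre's own z axis and vertical below 0.1 rad), for 0.2 s.
At the end, for the whole second after the job is handed in: The first box stands flat and at rest on the bench in the bay, between the rails, its centre within 24 mm of the bay's centre along each of the bay's axes; the plunger is up (within 3 mm); the other two boxes have dropped one place and are still in the magazine (within 10 mm of its axis) (all of step 3 and linear speed of box1 below 0.01 m/s and value of joint plunger below 0.003 m and horizontal distance between each of box2_centre, box3_centre and dispenser below 0.01 m and height (world z) of box2_centre below 0.014 m and height (world z) of box3_centre below 0.033 m); the robot touches nothing.
It fails at once if the ejected box is lifted or tipped (height (world z) of box1_centre above 0.018 m or angle between box1_centre's own z axis and vertical above 0.35 rad).
It fails at once if the box is squeezed or rammed (more than 18 N from the fingers) (contact force between the fingers and box1 above 18 N).
It fails at once if a second box leaves the magazine (horizontal distance between any of box2_centre, box3_centre and dispenser above 0.015 m or height (world z) of box2_centre above 0.036 m or height (world z) of box3_centre above 0.054 m).
It fails at once if a bystander is moved by more than 15 mm or knocked over (distance of any of eyepiece, bottle_a, bottle_b, timer, marker, petri from where it was at the start of the episode above 0.015 m or angle between any of eyepiece, bottle_a, bottle_b's own z axis and vertical above 0.4 rad).
It also fails if it takes over 43 s, if anything falls off the work surface, if the arm or the gripper's body presses on something with over 40 N, if the wrist force passes 120 N, or if a joint passes its speed limit or range.

### The arm

A 6-joint arm with a two-finger parallel gripper is mounted at the origin on a cart in front of the work surface, level with it; the furniture and walls round the work are solid. World frame = base frame: x ahead of the robot, y to its left, z up, the work surface at z = 0. Lengths are in m, angles in degrees, forces in N, time in s.
With the tool pointing down it reaches from about 0.4 to 0.825 m from the base axis. Payload 7 kg.
Tool frame: the origin (TCP) lies at the very end of the fingers, on their centre line; the grasp point (between the pads) lies behind it (r.grasp_offset is the z of the grasp point in the tool frame, in m); z points along the fingers, y is the direction in which the jaws open and shut (so a half turn about z gives the same grasp; the last joint's range is limited). The gripper opens to 88 mm and grips with 3 to 60 N. Pads are 19 mm wide; open, the fingers measure 130 mm over their backs; the gripper's body (78 mm by 193 mm) begins 47 mm behind the grasp point.
Start: joints at [-54.253, 20.546, 0.682, 0, -70.136, -16.507], TCP at [0.222, -0.637, 0.227] pointing down, gripper open.
Joint ranges: [-176.03, 176.03], [-82.01, 121.73], [-58.28, 71.71], [-173.87, 95.51], [-174.79, -0.11], [-173.66, 173.66]. Speed limits (degrees/s): [136.94, 136.94, 172.46, 180, 180, 180].

### API

Orientations are given as [roll, pitch, yaw] about the fixed x, y, z axes, in that order (R = Rz(yaw) Ry(pitch) Rx(roll)).
In Python, from plant import r gives the robot as it stands. The module is installed in compiled form; this text tells all that it offers.
- The arm moves only by the tool servo_tool, never from a script. Its argument "targets" is a list of rows, each an object of numbers: "dx", "dy", "dz": the shift along the world's x, y, z in cm; "spin": the turn about the world's z in rad; "grip": the opening in per cent of the stroke, from 0 (shut) to 100 (fully open). A call has exactly 10 rows; each row is the pose to reach, as a shift and turn from the pose commanded when the call began; what a row does not reach only later rows make up. A row lasts 1/12 s, in which the tool goes at most 41.7 mm and 7.16 degrees, less where a joint would pass 70% of its speed; a pose out of reach is approached as far as the arm can. A call with a gripper value outside its range is refused whole. The fingers move at their own pace and stop on an object; "squeeze" is the grip in N (left out, the last holds). Time passes only in rows, so rows that repeat a pose let the fingers close, or fill a call up. It gives the time, the measured TCP pose, the force and the opening at its end, in the units of the state.
- r.get_state(): the state, without advancing time (a new reading comes with each control period).
- r.capture(name): name is "side" or "top"; returns the picture (420x560x3 uint8, blue, green, red); there is no depth.
- r.get_calibration(name): a dict with "K" (3x3 intrinsics, pixels), "extrinsics" (4x4, takes a point from camera to world coordinates). Camera axes: x right, y down, z forward; pixel columns grow to the right and rows downward; lengths in m; the calibration is good to about 2 mm. A picture is of the moment at which its call begins. get_calibration takes no time and is no camera call.
- r.close_job(): hands the job in, once; it reports no verdict.
Trained networks look in the newest picture that a camera, given by its name, has taken for a name from the list of things; names that differ only in an ending like _2 or _b are one class to them, and where a whole thing is asked for, a point or a joint stands for the part that bears it (a point fixed in the world has none). Each returns a list of dicts, best first, with "p" (0 to 1); they miss things now and then, are a little off and sometimes report something else, mostly with a low value. They report only what shows in the picture. A call takes as long as a camera call. They do not tell look-alikes from the thing itself.
- r.cut_out(name, camera): "mask" (420x560 bool, what is visible of it) and "extent" ([left, top, right, bottom] in pixels, round what is visible of it).
The state is a dict: "time_s": time; "joints": joint angles; "qd": joint speeds; "joint_torque": joint torques, N m; "tcp_pos": TCP position; "eef_rot": TCP orientation; "contact_force": force on the tool from outside, world axes, zero at the start; "moment": the same for the moment, N m; "gripper_width": finger opening in m.
Only numpy, scipy, OpenCV 4.12 (cv2) and the standard library are available. Lean on these libraries where they do the work, as an engineer would, in place of code of your own. Each camera call takes 0.05 s, during which the arm holds its last target. There are 200 camera calls.

## Working session

There is one attempt and no reset: what is moved stays moved. The work goes in short steps, Python scripts to look and compute and a tool call to move; the robot and the scene stay as the last step left them, time stands still between calls to the robot, and variables do not carry over. Pictures are saved under pics/ and viewed, about 8 in all and at most 12, crops included, and the job is handed in when it is done.

Besides the shell and the picture viewer there is one more tool, called after "Call:" as name(argument=value, ...), one argument or row to a line, values as JSON. servo_tool: Moves the arm, as the interface text tells. Its arguments: {"type":"object","properties":{"targets":{"type":"array"},"squeeze":{"type":"number"}},"required":["targets"]}

```bash
mkdir -p pics; python3 - <<'E'
from plant import r
import cv2,numpy as np
for c in("top","side"):
    im=r.capture(c); cv2.imwrite(f"pics/{c}0.png",im)
    k=r.get_calibration(c); print(c,np.round(k["K"],1).tolist(),np.round(k["extrinsics"],3).tolist())
    for n in("dispenser","plunger_top","box3_centre","bay","eyepiece","bottle_a"):
        print(n,[(round(d["p"],2),np.round(d["extent"]).tolist()) for d in r.cut_out(n,c)][:4])
print(r.get_state())
E
```

```text
top [[448.6, 0.0, 277.8], [0.0, 448.6, 209.0], [0.0, 0.0, 1.0]] [[-0.019, -0.984, 0.175, 0.23], [-1.0, 0.02, 0.002, 0.135], [-0.005, -0.175, -0.985, 1.326], [0.0, 0.0, 0.0, 1.0]]
dispenser []
plunger_top [(0.5, [221.0, 189.0, 232.0, 198.0])]
box3_centre [(0.68, [222.0, 203.0, 240.0, 219.0]), (0.63, [225.0, 252.0, 243.0, 265.0]), (0.54, [371.0, 174.0, 382.0, 188.0])]
bay [(0.66, [255.0, 214.0, 282.0, 242.0])]
eyepiece []
bottle_a [(0.52, [186.0, 188.0, 201.0, 200.0])]
side [[436.9, 0.0, 265.6], [0.0, 436.9, 214.3], [0.0, 0.0, 1.0]] [[0.309, -0.446, 0.84, -0.644], [-0.951, -0.136, 0.277, -0.247], [-0.009, -0.885, -0.466, 0.719], [0.0, 0.0, 0.0, 1.0]]
dispenser [(0.59, [377.0, 275.0, 402.0, 292.0])]
plunger_top []
box3_centre []
bay []
eyepiece [(0.44, [181.0, 231.0, 188.0, 252.0])]
bottle_a [(0.63, [190.0, 199.0, 198.0, 230.0])]
{'time_s': 0.7, 'joints': array([-5.42535267e+01,  2.05428906e+01,  6.81597121e-01,  2.00868872e-03,
       -7.01351253e+01, -1.65060572e+01]), 'qd': array([-0.00954495,  0.0461262 ,  0.07798059,  0.01324538,  0.05557546,
       -0.0002043 ]), 'joint_torque': array([ 7.22199184e-04, -5.82165241e+01,  2.93256176e+01,  7.00155169e+00,
        1.25587775e-02, -8.26261862e-05]), 'tcp_pos': array([ 0.22239175, -0.63729545,  0.22660401]), 'eef_rot': array([-1.79996030e+02, -7.93865007e-04, -1.60758901e+02]), 'contact_force': array([-0.38638854, -0.25999505,  0.23994478]), 'moment': array([ 0.01783456, -0.04628051,  0.04507796]), 'gripper_width': 0.08750716542101125}
```

```bash
python3 - <<'E'
import cv2,numpy as np
t=cv2.imread("pics/top0.png");s=cv2.imread("pics/side0.png")
a=cv2.resize(t[165:275,165:305],None,fx=5.5,fy=5.5,interpolation=cv2.INTER_CUBIC)[:600,:800]
cv2.imwrite("pics/topcrop.png",a)
cv2.imwrite("pics/both.png",np.vstack([cv2.resize(t,(400,300)),cv2.resize(s,(400,300))]))
cv2.imwrite("pics/side1.png",s)
E
```

```text
(no output)
```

View pics/topcrop.png

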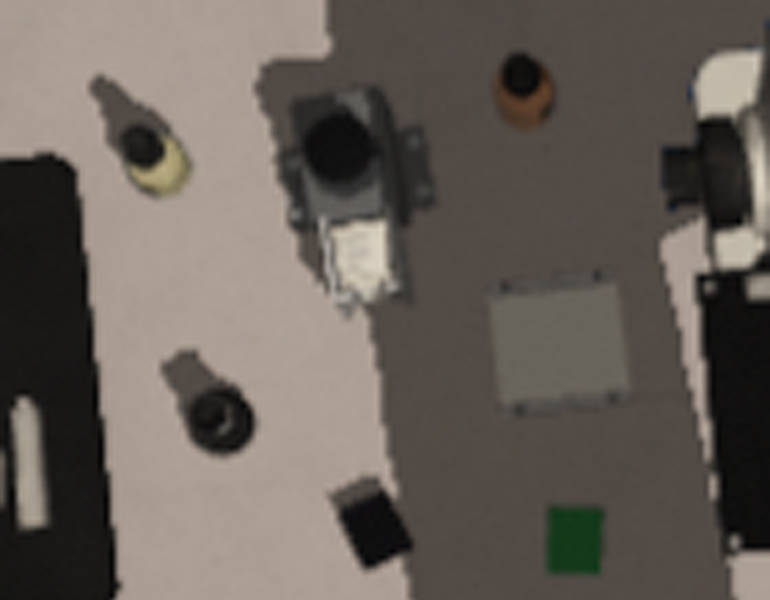

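View pics/side1.png

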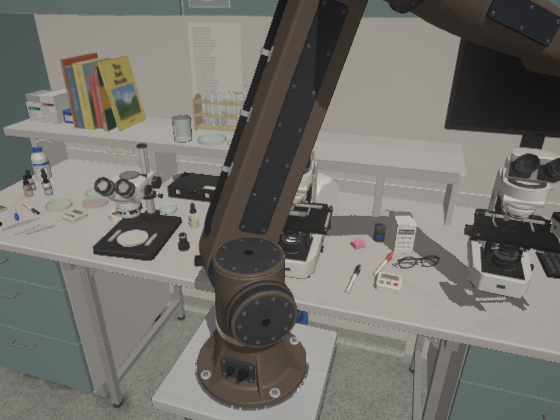

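View pics/top0.png

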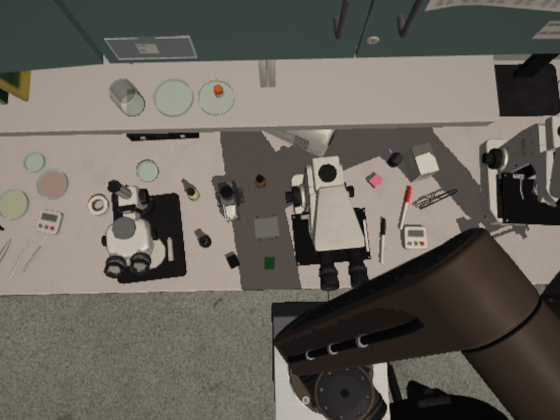

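```bash
cat > h.py <<'E'
from plant import r
import numpy as np
def w(u,v,z,c="top"):
    k=r.get_calibration(c);T=k["extrinsics"]
    d=T[:3,:3]@np.linalg.solve(k["K"],[u,v,1.]);o=T[:3,3]
    return np.round((o+d*(z-o[2])/d[2])[:2],4)
E
python3 - <<'E'
from h import *
P=dict(cap=(338,147,.095),b_tl=(333,226,.054),b_tr=(387,219,.054),b_br=(396,290,.054),b_bl=(343,298,.054),
 f1=(285,158,.004),f2=(296,220,.004),f3=(420,128,.004),f4=(430,200,.004),hous_tl=(293,98,.06),hous_tr=(374,88,.06),hous_br=(388,210,.06),hous_bl=(315,220,.06),
 bay_tl=(488,295,0),bay_tr=(617,283,0),bay_br=(630,395,0),bay_bl=(503,410,0),rail_t1=(505,285,.012),rail_t2=(600,273,.012),rail_b1=(518,409,.012),rail_b2=(613,397,.012),
 eye=(220,418,.052),ba=(142,145,.088),bb=(521,75,.088),black=(372,522,.018),green=(575,540,.018))
for n,(a,b,z) in P.items(): print(n,w(165+a/5.5-.41,165+b/5.5-.41,z))
for n,z in (("plunger_top",.09),("box3_centre",.054),("bay",.0),("eyepiece",.04)):
    for d in r.cut_out(n,"top")[:3]:
        v,u=np.nonzero(d["mask"]); print(n,round(d["p"],2),d["extent"],w(u.mean(),v.mean(),z))
E
```

```text
cap [0.5021 0.2818]
b_tl [0.4688 0.2892]
b_tr [0.472  0.2609]
b_br [0.4341 0.2563]
b_bl [0.4305 0.284 ]
f1 [0.5166 0.3217]
f2 [0.4819 0.3155]
f3 [0.5319 0.2476]
f4 [0.4915 0.2423]
hous_tl [0.5367 0.3097]
hous_tr [0.5412 0.267 ]
hous_br [0.4756 0.2598]
hous_bl [0.471  0.2979]
bay_tl [0.439  0.2114]
bay_tr [0.4443 0.1411]
bay_br [0.3829 0.1353]
bay_bl [0.3761 0.2039]
rail_t1 [0.4424 0.2015]
rail_t2 [0.448  0.1501]
rail_b1 [0.3752 0.1953]
rail_b2 [0.3806 0.1444]
eye [0.3691 0.3479]
ba [0.5067 0.3833]
bb [0.5397 0.1882]
black [0.3161 0.2728]
green [0.3046 0.1658]
plunger_top 0.5 [220.8, 188.6, 232.5, 198.3] [0.5016 0.2835]
box3_centre 0.68 [221.6, 202.8, 239.6, 218.6] [0.452  0.2736]
box3_centre 0.63 [225.1, 251.7, 242.7, 265.3] [0.3082 0.2681]
box3_centre 0.54 [371.1, 174.2, 381.8, 188.2] [ 0.5337 -0.1445]
bay 0.66 [254.6, 213.9, 282.1, 241.6] [0.4103 0.1732]
```

```bash
python3 - <<'E'
from h import *
print(r.grasp_offset)
for z in (.25,.3,.35,.4,.45): print(z,"sideR",w(530,155,z,"side"),"topR",w(515,135,z),w(500,155,z),"sideM",w(318,165,z,"side"),"topM",w(327,173,z),"eyepieceM",w(345,275,z))
E
```

```text
-0.0188
0.25 sideR [ 0.8057 -0.6198] topR [ 0.5973 -0.4596] [ 0.5462 -0.4167] sideM [ 0.5392 -0.0188] topM [0.5091 0.014 ] eyepieceM [ 0.2591 -0.0191]
0.3 sideR [ 0.6511 -0.5801] topR [ 0.5802 -0.4319] [ 0.5316 -0.3911] sideM [ 0.413  -0.0432] topM [0.4961 0.0196] eyepieceM [ 0.2578 -0.012 ]
0.35 sideR [ 0.4966 -0.5403] topR [ 0.5632 -0.4043] [ 0.5169 -0.3654] sideM [ 0.2868 -0.0675] topM [0.4831 0.0252] eyepieceM [ 0.2564 -0.0048]
0.4 sideR [ 0.342  -0.5006] topR [ 0.5461 -0.3767] [ 0.5022 -0.3398] sideM [ 0.1607 -0.0918] topM [0.4702 0.0308] eyepieceM [0.2551 0.0023]
0.45 sideR [ 0.1874 -0.4608] topR [ 0.5291 -0.349 ] [ 0.4875 -0.3141] sideM [ 0.0345 -0.1161] topM [0.4572 0.0365] eyepieceM [0.2538 0.0095]
```

Call:
servo_tool(
  targets=[
    {"dx": 0,"dy": 0,"dz": 4,"spin": 0,"grip": 0},
    {"dx": 0,"dy": 0,"dz": 8,"spin": 0,"grip": 0},
    {"dx": 0,"dy": 0,"dz": 12,"spin": 0,"grip": 0},
    {"dx": 0,"dy": 0,"dz": 16,"spin": 0,"grip": 0},
    {"dx": 0,"dy": 0,"dz": 20,"spin": 0,"grip": 0},
    {"dx": 0,"dy": 0,"dz": 24,"spin": 0,"grip": 0},
    {"dx": 1.7,"dy": 3.6,"dz": 25,"spin": 0,"grip": 0},
    {"dx": 3.4,"dy": 7.2,"dz": 25,"spin": 0,"grip": 0},
    {"dx": 5.1,"dy": 10.8,"dz": 25,"spin": 0,"grip": 0},
    {"dx": 6.8,"dy": 14.4,"dz": 25,"spin": 0,"grip": 0},
  ],
)

```text
time_s: 1.73
tcp_pos: [0.2907, -0.4919, 0.4765]
eef_rot: [-180.0, 0.0, -160.8]
contact_force: [0.3, -0.0, 0.1]
gripper_width: 0.0265
```

Call:
servo_tool(
  targets=[
    {"dx": 1.8,"dy": 3.7,"dz": 0,"grip": 0},
    {"dx": 3.6,"dy": 7.4,"dz": 0,"grip": 0},
    {"dx": 5.4,"dy": 11.1,"dz": 0,"grip": 0},
    {"dx": 7.2,"dy": 14.8,"dz": 0,"grip": 0},
    {"dx": 9.0,"dy": 18.5,"dz": 0,"grip": 0},
    {"dx": 10.8,"dy": 22.2,"dz": 0,"grip": 0},
    {"dx": 12.6,"dy": 25.9,"dz": 0,"grip": 0},
    {"dx": 14.4,"dy": 29.6,"dz": 0,"grip": 0},
    {"dx": 16.2,"dy": 33.3,"dz": 0,"grip": 0},
    {"dx": 18.0,"dy": 37,"dz": 0,"grip": 0},
  ],
)

```text
validation failed for argument at $.ta...
```

Call:
servo_tool(
  targets=[
    {"dx": 1.8,"dy": 3.7,"dz": 0,"spin": 0,"grip": 0},
    {"dx": 3.6,"dy": 7.4,"dz": 0,"spin": 0,"grip": 0},
    {"dx": 5.4,"dy": 11.1,"dz": 0,"spin": 0,"grip": 0},
    {"dx": 7.2,"dy": 14.8,"dz": 0,"spin": 0,"grip": 0},
    {"dx": 9.0,"dy": 18.5,"dz": 0,"spin": 0,"grip": 0},
    {"dx": 10.8,"dy": 22.2,"dz": 0,"spin": 0,"grip": 0},
    {"dx": 12.6,"dy": 25.9,"dz": 0,"spin": 0,"grip": 0},
    {"dx": 14.4,"dy": 29.6,"dz": 0,"spin": 0,"grip": 0},
    {"dx": 16.2,"dy": 33.3,"dz": 0,"spin": 0,"grip": 0},
    {"dx": 18.0,"dy": 37,"dz": 0,"spin": 0,"grip": 0},
  ],
)

```text
time_s: 2.57
tcp_pos: [0.4705, -0.1213, 0.4771]
eef_rot: [-180.0, 0.1, -160.7]
contact_force: [1.0, -1.0, 0.6]
gripper_width: 0.0005
```

Call:
servo_tool(
  targets=[
    {"dx": 0.3,"dy": 4.05,"dz": 0,"spin": -0.03,"grip": 0},
    {"dx": 0.6,"dy": 8.1,"dz": 0,"spin": -0.06,"grip": 0},
    {"dx": 0.9,"dy": 12.1,"dz": 0,"spin": -0.09,"grip": 0},
    {"dx": 1.2,"dy": 16.2,"dz": 0,"spin": -0.12,"grip": 0},
    {"dx": 1.5,"dy": 20.2,"dz": 0,"spin": -0.15,"grip": 0},
    {"dx": 1.9,"dy": 24.3,"dz": 0,"spin": -0.18,"grip": 0},
    {"dx": 2.2,"dy": 28.3,"dz": 0,"spin": -0.2,"grip": 0},
    {"dx": 2.5,"dy": 32.4,"dz": 0,"spin": -0.22,"grip": 0},
    {"dx": 2.8,"dy": 36.4,"dz": 0,"spin": -0.23,"grip": 0},
    {"dx": 3.1,"dy": 40.4,"dz": 0,"spin": -0.23,"grip": 0},
  ],
)

```text
time_s: 3.4
tcp_pos: [0.5009, 0.2828, 0.477]
eef_rot: [180.0, 0.0, -174.0]
contact_force: [0.8, 0.5, -0.1]
gripper_width: 0.0003
```

```bash
python3 - <<'E'
from h import *
import cv2
s=r.get_state();print(s["tcp_pos"],s["eef_rot"],s["joints"],s["time_s"])
t=r.capture("top");q=r.capture("side")
cv2.imwrite("pics/b1.png",np.hstack([cv2.resize(t[130:280,160:300],(400,428)),cv2.resize(q[150:290,130:270],(400,428))]))
E
```

```text
[0.50094979 0.28275261 0.47695976] [ 1.79968792e+02  3.86362212e-02 -1.73952741e+02] [ 4.89210953e+01  7.86469723e+00  1.53317791e+01  3.44523359e-03
 -9.74175334e+01 -1.32873380e+02] 3.4
```

View pics/b1.png

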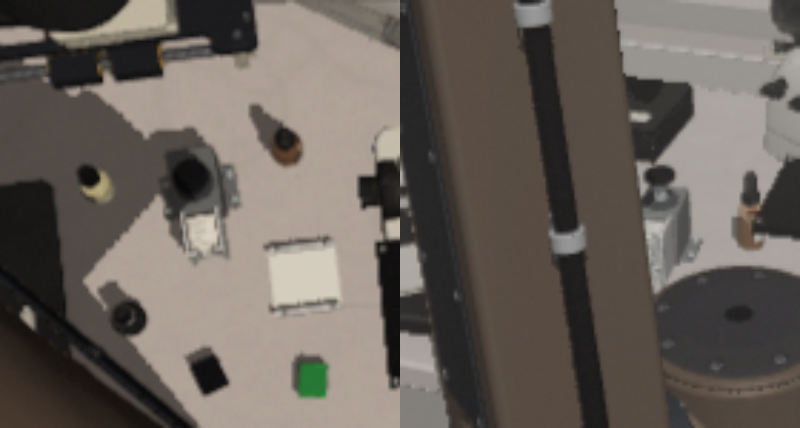

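```bash
python3 - <<'E'
from h import *
print("side cap",w(130+260/2.857,150+174/3.057,.095,"side"),"top cap",w(160+191/2.857,130+178/2.853,.095))
for p in ((269,249),(335,241),(341,302),(274,310)): print(w(160+p[0]/2.857,130+p[1]/2.853,.006))
E
```

```text
side cap [0.4863 0.2752] top cap [0.4989 0.2795]
[0.4409 0.2085]
[0.448  0.1396]
[0.3838 0.1346]
[0.3769 0.204 ]
```

Call:
servo_tool(
  targets=[
    {"dx": 0,"dy": 0,"dz": -4,"spin": 0,"grip": 0},
    {"dx": 0,"dy": 0,"dz": -8,"spin": 0,"grip": 0},
    {"dx": 0,"dy": 0,"dz": -12,"spin": 0,"grip": 0},
    {"dx": 0,"dy": 0,"dz": -16,"spin": 0,"grip": 0},
    {"dx": 0,"dy": 0,"dz": -20,"spin": 0,"grip": 0},
    {"dx": 0,"dy": 0,"dz": -24,"spin": 0,"grip": 0},
    {"dx": 0,"dy": 0,"dz": -28,"spin": 0,"grip": 0},
    {"dx": 0,"dy": 0,"dz": -32,"spin": 0,"grip": 0},
    {"dx": 0,"dy": 0,"dz": -35,"spin": 0,"grip": 0},
    {"dx": 0,"dy": 0,"dz": -37.2,"spin": 0,"grip": 0},
  ],
)

```text
time_s: 4.33
tcp_pos: [0.5003, 0.2794, 0.1016]
eef_rot: [-179.9, -0.1, -174.0]
contact_force: [-0.5, 0.0, 0.7]
gripper_width: 0.0005
```

```bash
python3 - <<'E'
from h import *
import cv2
t=r.capture("top");q=r.capture("side")
s=r.get_state();print(s["tcp_pos"],s["contact_force"],s["time_s"])
cv2.imwrite("pics/b2.png",np.hstack([cv2.resize(t[130:280,160:300],(400,428)),cv2.resize(q[150:290,130:270],(400,428))]))
E
```

```text
[0.49939904 0.27863014 0.1008511 ] [-0.44360888  0.76815715  0.30463683] 4.4333
```

View pics/b2.png

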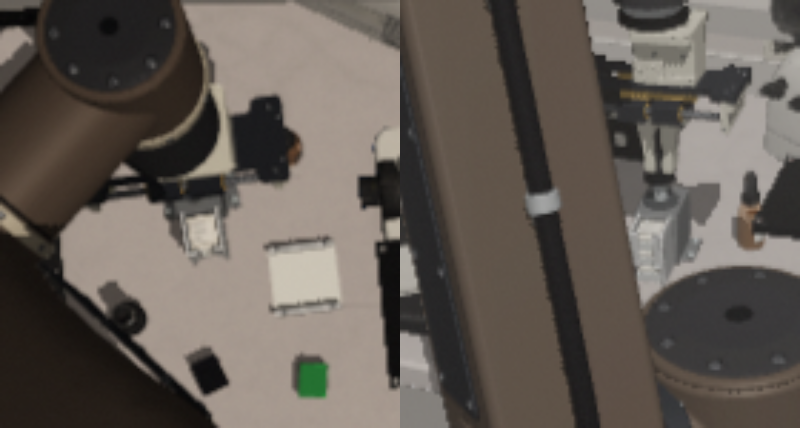

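Call:
servo_tool(
  targets=[
    {"dx": 0,"dy": 0,"dz": -0.3,"spin": 0,"grip": 0},
    {"dx": 0,"dy": 0,"dz": -0.55,"spin": 0,"grip": 0},
    {"dx": 0,"dy": 0,"dz": -0.8,"spin": 0,"grip": 0},
    {"dx": 0,"dy": 0,"dz": -1.05,"spin": 0,"grip": 0},
    {"dx": 0,"dy": 0,"dz": -1.3,"spin": 0,"grip": 0},
    {"dx": 0,"dy": 0,"dz": -1.55,"spin": 0,"grip": 0},
    {"dx": 0,"dy": 0,"dz": -1.8,"spin": 0,"grip": 0},
    {"dx": 0,"dy": 0,"dz": -2.05,"spin": 0,"grip": 0},
    {"dx": 0,"dy": 0,"dz": -2.3,"spin": 0,"grip": 0},
    {"dx": 0,"dy": 0,"dz": -2.5,"spin": 0,"grip": 0},
  ],
)

```text
time_s: 5.27
tcp_pos: [0.5022, 0.2814, 0.0813]
eef_rot: [179.9, 0.1, -173.9]
contact_force: [-2.6, -0.9, 9.3]
gripper_width: 0.001
```

Call:
servo_tool(
  targets=[
    {"dx": 0,"dy": 0,"dz": -0.1,"spin": 0,"grip": 0},
    {"dx": 0,"dy": 0,"dz": -0.25,"spin": 0,"grip": 0},
    {"dx": 0,"dy": 0,"dz": -0.4,"spin": 0,"grip": 0},
    {"dx": 0,"dy": 0,"dz": -0.5,"spin": 0,"grip": 0},
    {"dx": 0,"dy": 0,"dz": -0.55,"spin": 0,"grip": 0},
    {"dx": 0,"dy": 0,"dz": -0.6,"spin": 0,"grip": 0},
    {"dx": 0,"dy": 0,"dz": -0.6,"spin": 0,"grip": 0},
    {"dx": 0,"dy": 0,"dz": -0.6,"spin": 0,"grip": 0},
    {"dx": 0,"dy": 0,"dz": -0.6,"spin": 0,"grip": 0},
    {"dx": 0,"dy": 0,"dz": -0.6,"spin": 0,"grip": 0},
  ],
)

```text
time_s: 6.1
tcp_pos: [0.5021, 0.2814, 0.0754]
eef_rot: [179.9, 0.1, -173.9]
contact_force: [-1.9, -0.8, 7.8]
gripper_width: 0.0002
```

Call:
servo_tool(
  targets=[
    {"dx": 0,"dy": 0,"dz": -0.1,"spin": 0,"grip": 0},
    {"dx": 0,"dy": 0,"dz": -0.2,"spin": 0,"grip": 0},
    {"dx": 0,"dy": 0,"dz": -0.3,"spin": 0,"grip": 0},
    {"dx": 0,"dy": 0,"dz": -0.3,"spin": 0,"grip": 0},
    {"dx": 0,"dy": 0,"dz": -0.3,"spin": 0,"grip": 0},
    {"dx": 0,"dy": 0,"dz": -0.3,"spin": 0,"grip": 0},
    {"dx": 0,"dy": 0,"dz": -0.3,"spin": 0,"grip": 0},
    {"dx": 0,"dy": 0,"dz": -0.3,"spin": 0,"grip": 0},
    {"dx": 0,"dy": 0,"dz": -0.3,"spin": 0,"grip": 0},
    {"dx": 0,"dy": 0,"dz": -0.3,"spin": 0,"grip": 0},
  ],
)

```text
time_s: 6.93
tcp_pos: [0.5023, 0.2815, 0.0751]
eef_rot: [179.9, 0.2, -173.8]
contact_force: [-10.8, -3.1, 31.3]
gripper_width: 0.0004
```

Call:
servo_tool(
  targets=[
    {"dx": 0,"dy": 0,"dz": 0.5,"spin": 0,"grip": 0},
    {"dx": 0,"dy": 0,"dz": 1.0,"spin": 0,"grip": 0},
    {"dx": 0,"dy": 0,"dz": 1.6,"spin": 0,"grip": 0},
    {"dx": 0,"dy": 0,"dz": 2.2,"spin": 0,"grip": 0},
    {"dx": 0,"dy": 0,"dz": 3,"spin": 0,"grip": 0},
    {"dx": 0,"dy": 0,"dz": 4,"spin": 0,"grip": 0},
    {"dx": 0,"dy": 0,"dz": 6,"spin": 0,"grip": 0},
    {"dx": 0,"dy": 0,"dz": 8,"spin": 0,"grip": 0},
    {"dx": 0,"dy": 0,"dz": 10,"spin": 0,"grip": 0},
    {"dx": 0,"dy": 0,"dz": 12,"spin": 0,"grip": 0},
  ],
)

```text
time_s: 7.77
tcp_pos: [0.5011, 0.2803, 0.1917]
eef_rot: [-180.0, -0.0, -173.9]
contact_force: [0.5, 0.5, -0.4]
gripper_width: 0.0004
```

```bash
python3 - <<'E'
from h import *
import cv2
t=r.capture("top")
s=r.get_state();print(s["tcp_pos"],s["contact_force"],s["time_s"])
for d in r.cut_out("box3_centre","top"):
    v,u=np.nonzero(d["mask"]); print(round(d["p"],2),np.round(d["extent"]),w(u.mean(),v.mean(),.018))
cv2.imwrite("pics/b3.png",cv2.resize(t[190:270,190:290],(750,600),interpolation=cv2.INTER_CUBIC))
E
```

```text
[0.50288272 0.28153777 0.19619118] [0.78145897 0.83506792 5.19403979] 7.8167
0.6 [372. 177. 382. 188.] [ 0.5418 -0.1542]
0.56 [226. 204. 239. 222.] [0.4548 0.2766]
0.53 [229. 252. 240. 267.] [0.3099 0.2714]
```

View pics/b3.png

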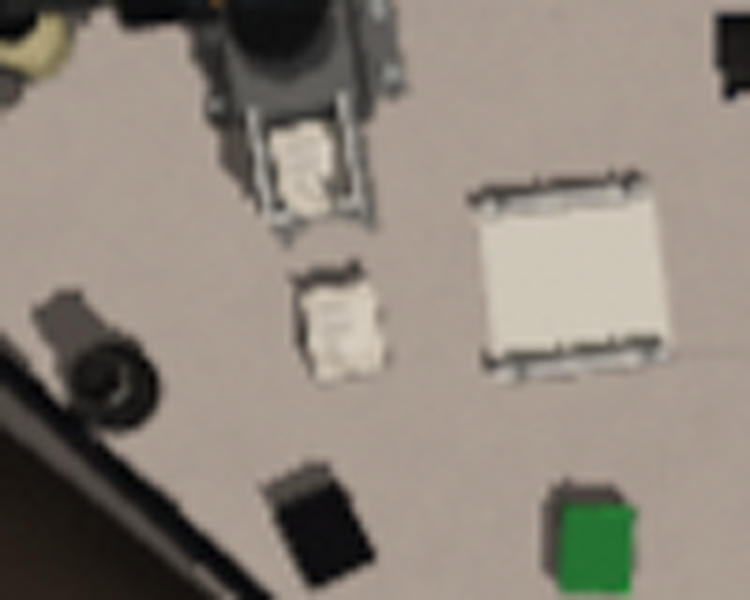

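```bash
python3 - <<'E'
from h import *
f=lambda a,b,z:w(190+a/7.5-.43,190+b/7.5-.43,z)
c=[f(*p,.018) for p in((303,290),(370,277),(384,368),(317,381))]
print(c,np.mean(c,0)); print("eye",f(113,383,.052))
b=[f(*p,0) for p in((482,213),(657,198),(672,343),(493,358))];print("bay",b,np.mean(b,0))
print([f(*p,.012) for p in((475,206),(650,190),(496,373),(667,355))])
E
```

```text
[array([0.4078, 0.2793]), array([0.4124, 0.253 ]), array([0.3765, 0.2477]), array([0.3719, 0.2738])] [0.39215 0.26345]
eye [0.369  0.3478]
bay [array([0.4398, 0.2098]), array([0.4445, 0.1399]), array([0.3862, 0.1351]), array([0.3816, 0.2061])] [0.413025 0.172725]
[array([0.4408, 0.2119]), array([0.4458, 0.1426]), array([0.3743, 0.2043]), array([0.3801, 0.1372])]
```

Call:
servo_tool(
  targets=[
    {"dx": -3,"dy": 0.6,"dz": 0,"spin": 0.02,"grip": 0},
    {"dx": -6,"dy": 1.2,"dz": 0,"spin": 0.04,"grip": 0},
    {"dx": -9,"dy": 1.9,"dz": 0,"spin": 0.05,"grip": 0},
    {"dx": -11.2,"dy": 2.4,"dz": 0,"spin": 0.05,"grip": 0},
    {"dx": -11.2,"dy": 2.4,"dz": -2,"spin": 0.05,"grip": 0},
    {"dx": -11.2,"dy": 2.4,"dz": -5,"spin": 0.05,"grip": 0},
    {"dx": -11.2,"dy": 2.4,"dz": -8,"spin": 0.05,"grip": 0},
    {"dx": -11.2,"dy": 2.4,"dz": -10,"spin": 0.05,"grip": 0},
    {"dx": -11.2,"dy": 2.4,"dz": -11,"spin": 0.05,"grip": 0},
    {"dx": -11.2,"dy": 2.4,"dz": -11.5,"spin": 0.05,"grip": 0},
  ],
)

```text
time_s: 8.7
tcp_pos: [0.3884, 0.3033, 0.0736]
eef_rot: [-179.8, -0.2, -171.1]
contact_force: [0.1, -1.2, 0.7]
gripper_width: 0.0004
```

```bash
python3 - <<'E'
from h import *
import cv2
t=r.capture("top");q=r.capture("side")
s=r.get_state();print(s["tcp_pos"],s["eef_rot"],s["contact_force"],s["time_s"])
cv2.imwrite("pics/b4.png",np.hstack([cv2.resize(t[180:280,180:280],(400,400)),cv2.resize(q[170:290,150:270],(400,400))]))
E
```

```text
[0.38904526 0.30409505 0.0747983 ] [-1.79899991e+02 -8.33467431e-02 -1.71080585e+02] [0.68070338 0.4935446  0.16064584] 8.8
```

View pics/b4.png

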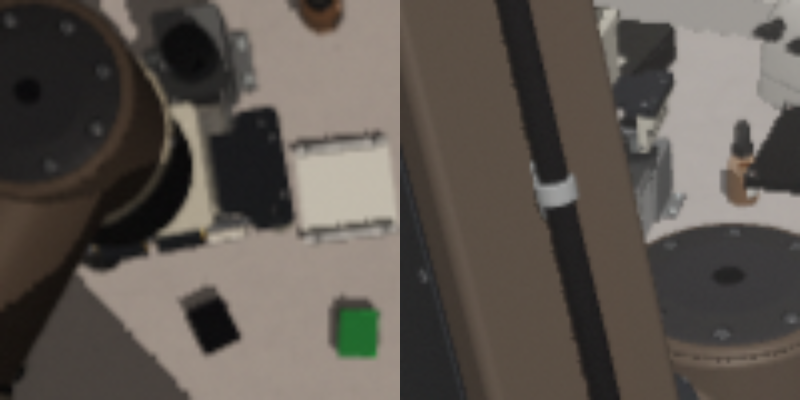

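Call:
servo_tool(
  targets=[
    {"dx": 0,"dy": 0,"dz": -1,"spin": 0,"grip": 0},
    {"dx": 0,"dy": 0,"dz": -2,"spin": 0,"grip": 0},
    {"dx": 0,"dy": 0,"dz": -3,"spin": 0,"grip": 0},
    {"dx": 0,"dy": 0,"dz": -4,"spin": 0,"grip": 0},
    {"dx": 0,"dy": 0,"dz": -4.8,"spin": 0,"grip": 0},
    {"dx": 0,"dy": 0,"dz": -5.5,"spin": 0,"grip": 0},
    {"dx": 0,"dy": 0,"dz": -6.1,"spin": 0,"grip": 0},
    {"dx": 0,"dy": 0,"dz": -6.5,"spin": 0,"grip": 0},
    {"dx": 0,"dy": 0,"dz": -6.7,"spin": 0,"grip": 0},
    {"dx": 0,"dy": 0,"dz": -6.7,"spin": 0,"grip": 0},
  ],
)

```text
time_s: 9.63
tcp_pos: [0.3894, 0.3046, 0.0083]
eef_rot: [-180.0, -0.0, -171.1]
contact_force: [1.2, 0.7, -0.1]
gripper_width: 0.0007
```

Call:
servo_tool(
  targets=[
    {"dx": 0.06,"dy": -0.3,"dz": 0,"spin": 0,"grip": 0},
    {"dx": 0.12,"dy": -0.6,"dz": 0,"spin": 0,"grip": 0},
    {"dx": 0.2,"dy": -1.0,"dz": 0,"spin": 0,"grip": 0},
    {"dx": 0.28,"dy": -1.4,"dz": 0,"spin": 0,"grip": 0},
    {"dx": 0.36,"dy": -1.8,"dz": 0,"spin": 0,"grip": 0},
    {"dx": 0.44,"dy": -2.2,"dz": 0,"spin": -0.01,"grip": 0},
    {"dx": 0.52,"dy": -2.6,"dz": 0,"spin": -0.01,"grip": 0},
    {"dx": 0.6,"dy": -3.0,"dz": 0,"spin": -0.02,"grip": 0},
    {"dx": 0.68,"dy": -3.4,"dz": 0,"spin": -0.02,"grip": 0},
    {"dx": 0.76,"dy": -3.8,"dz": 0,"spin": -0.02,"grip": 0},
  ],
)

```text
time_s: 10.47
tcp_pos: [0.3971, 0.2663, 0.0086]
eef_rot: [180.0, 0.0, -172.2]
contact_force: [-0.1, 0.8, 0.1]
gripper_width: 0.0003
```

```bash
python3 - <<'E'
from h import *
import cv2
t=r.capture("top")
s=r.get_state();print(s["tcp_pos"],s["eef_rot"],s["contact_force"],s["time_s"])
cv2.imwrite("pics/b5.png",cv2.resize(t[180:280,190:290],(600,600),interpolation=cv2.INTER_CUBIC))
E
```

```text
[0.396919   0.26557651 0.00847301] [-1.79977813e+02 -2.56158711e-02 -1.72239375e+02] [ 0.52645564 -0.76390166  1.04095478] 10.5167
```

View pics/b5.png

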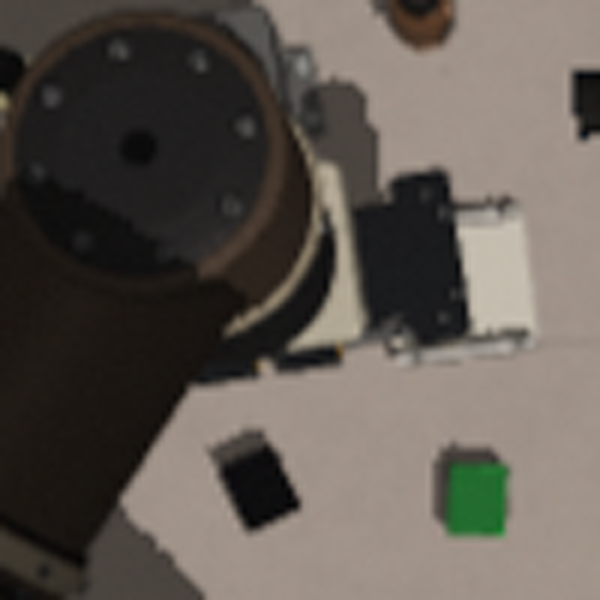

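Call:
servo_tool(
  targets=[
    {"dx": -0.1,"dy": 0.5,"dz": 0,"spin": 0,"grip": 0},
    {"dx": -0.2,"dy": 1.0,"dz": 0,"spin": 0,"grip": 0},
    {"dx": -0.2,"dy": 1.0,"dz": 2,"spin": 0,"grip": 0},
    {"dx": -0.2,"dy": 1.0,"dz": 6,"spin": 0,"grip": 0},
    {"dx": 0,"dy": 1.0,"dz": 10,"spin": 0,"grip": 0},
    {"dx": 0.5,"dy": 1.0,"dz": 14,"spin": 0,"grip": 0},
    {"dx": 3,"dy": 1.0,"dz": 17,"spin": 0,"grip": 0},
    {"dx": 6,"dy": 1.0,"dz": 19,"spin": 0,"grip": 0},
    {"dx": 9,"dy": 1.0,"dz": 19,"spin": 0,"grip": 0},
    {"dx": 11,"dy": 1.0,"dz": 19,"spin": 0,"grip": 0},
  ],
)

```text
time_s: 11.35
tcp_pos: [0.5097, 0.2782, 0.2007]
eef_rot: [179.9, 0.2, -172.2]
contact_force: [0.8, 0.1, -0.6]
gripper_width: 0.0005
```

```bash
python3 - <<'E'
from h import *
import cv2
t=r.capture("top")
s=r.get_state();print(s["tcp_pos"],s["eef_rot"],s["contact_force"],s["time_s"])
cv2.imwrite("pics/b6.png",cv2.resize(t[190:270,190:290],(750,600),interpolation=cv2.INTER_CUBIC))
E
```

```text
[0.51154676 0.27791714 0.19911875] [ 1.79973493e+02  1.41428467e-01 -1.72217452e+02] [4.68732587 2.01420607 1.33204682] 11.4
```

View pics/b6.png

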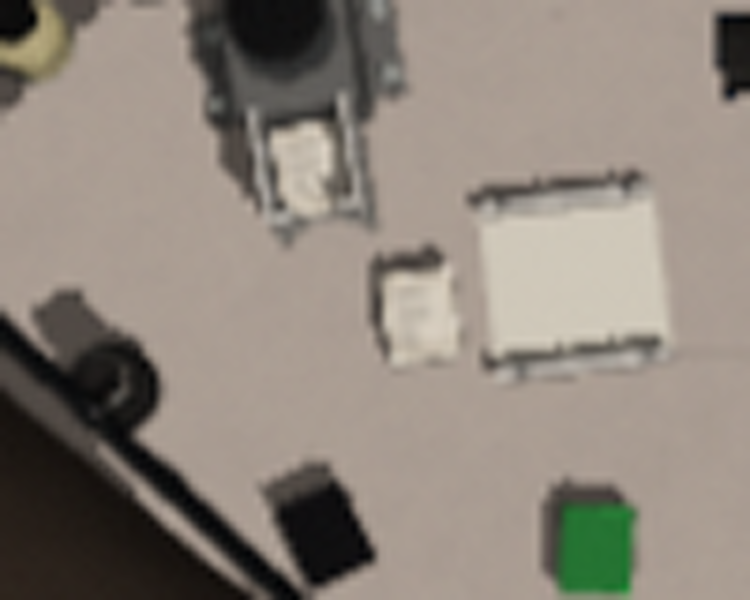

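```bash
python3 - <<'E'
from h import *
f=lambda a,b,z:w(190+a/7.5-.43,190+b/7.5-.43,z)
c=[f(*p,.018) for p in((383,271),(448,261),(461,354),(393,366))]
print(c,np.mean(c,0))
E
```

```text
[array([0.4147, 0.2479]), array([0.4181, 0.2224]), array([0.3814, 0.2176]), array([0.3772, 0.2442])] [0.39785  0.233025]
```

Call:
servo_tool(
  targets=[
    {"dx": -3.5,"dy": 0,"dz": 0,"spin": -0.02,"grip": 0},
    {"dx": -7,"dy": 0,"dz": 0,"spin": -0.02,"grip": 0},
    {"dx": -10,"dy": 0,"dz": -1,"spin": -0.02,"grip": 0},
    {"dx": -11,"dy": 0,"dz": -4,"spin": -0.02,"grip": 0},
    {"dx": -11,"dy": 0,"dz": -8,"spin": -0.02,"grip": 0},
    {"dx": -11,"dy": 0,"dz": -12,"spin": -0.02,"grip": 0},
    {"dx": -11,"dy": 0,"dz": -15,"spin": -0.02,"grip": 0},
    {"dx": -11,"dy": 0,"dz": -17,"spin": -0.02,"grip": 0},
    {"dx": -11,"dy": 0,"dz": -18.2,"spin": -0.02,"grip": 0},
    {"dx": -11,"dy": 0,"dz": -19,"spin": -0.02,"grip": 0},
  ],
)

```text
time_s: 12.23
tcp_pos: [0.3963, 0.2765, 0.0068]
eef_rot: [-179.9, -0.1, -173.3]
contact_force: [0.2, 0.6, 0.7]
gripper_width: 0.0007
```

Call:
servo_tool(
  targets=[
    {"dx": 0.0,"dy": -0.4,"dz": 0,"spin": 0,"grip": 0},
    {"dx": 0.05,"dy": -0.8,"dz": 0,"spin": 0,"grip": 0},
    {"dx": 0.15,"dy": -1.15,"dz": 0,"spin": 0,"grip": 0},
    {"dx": 0.25,"dy": -1.5,"dz": 0,"spin": 0,"grip": 0},
    {"dx": 0.37,"dy": -1.9,"dz": 0,"spin": -0.01,"grip": 0},
    {"dx": 0.49,"dy": -2.3,"dz": 0,"spin": -0.01,"grip": 0},
    {"dx": 0.61,"dy": -2.7,"dz": 0,"spin": -0.02,"grip": 0},
    {"dx": 0.72,"dy": -3.1,"dz": 0,"spin": -0.02,"grip": 0},
    {"dx": 0.82,"dy": -3.5,"dz": 0,"spin": -0.02,"grip": 0},
    {"dx": 0.92,"dy": -3.9,"dz": 0,"spin": -0.02,"grip": 0},
  ],
)

```text
time_s: 13.07
tcp_pos: [0.4064, 0.2373, 0.0086]
eef_rot: [180.0, 0.0, -174.5]
contact_force: [-0.6, 0.4, 0.7]
gripper_width: 0.0006
```

Call:
servo_tool(
  targets=[
    {"dx": 0.08,"dy": -0.35,"dz": 0,"spin": 0,"grip": 0},
    {"dx": 0.16,"dy": -0.7,"dz": 0,"spin": 0,"grip": 0},
    {"dx": 0.24,"dy": -1.05,"dz": 0,"spin": 0,"grip": 0},
    {"dx": 0.31,"dy": -1.4,"dz": 0,"spin": 0,"grip": 0},
    {"dx": 0.38,"dy": -1.75,"dz": 0,"spin": 0,"grip": 0},
    {"dx": 0.42,"dy": -2.1,"dz": 0,"spin": 0,"grip": 0},
    {"dx": 0.45,"dy": -2.4,"dz": 0,"spin": 0,"grip": 0},
    {"dx": 0.47,"dy": -2.6,"dz": 0,"spin": 0,"grip": 0},
    {"dx": 0.48,"dy": -2.75,"dz": 0,"spin": 0,"grip": 0},
    {"dx": 0.48,"dy": -2.8,"dz": 0,"spin": 0,"grip": 0},
  ],
)

```text
time_s: 13.9
tcp_pos: [0.411, 0.2094, 0.0086]
eef_rot: [-180.0, -0.0, -174.5]
contact_force: [-0.1, 0.9, 1.1]
gripper_width: 0.0007
```

Call:
servo_tool(
  targets=[
    {"dx": -0.1,"dy": 0.6,"dz": 0,"spin": 0,"grip": 0},
    {"dx": -0.2,"dy": 1.2,"dz": 0,"spin": 0,"grip": 0},
    {"dx": -0.2,"dy": 1.2,"dz": 3,"spin": 0,"grip": 0},
    {"dx": -0.2,"dy": 1.2,"dz": 7,"spin": 0,"grip": 0},
    {"dx": -0.2,"dy": 1.2,"dz": 11,"spin": 0,"grip": 0},
    {"dx": 0,"dy": 1.5,"dz": 15,"spin": 0,"grip": 0},
    {"dx": 2,"dy": 3,"dz": 18,"spin": 0,"grip": 0},
    {"dx": 5,"dy": 5,"dz": 19,"spin": 0,"grip": 0},
    {"dx": 8,"dy": 6.5,"dz": 19,"spin": 0,"grip": 0},
    {"dx": 10,"dy": 7.5,"dz": 19,"spin": 0,"grip": 0},
  ],
)

```text
time_s: 14.73
tcp_pos: [0.5134, 0.2874, 0.2]
eef_rot: [179.9, 0.2, -174.5]
contact_force: [0.6, 1.4, -0.1]
gripper_width: 0.0003
```

```bash
python3 - <<'E'
from h import *
import cv2
t=r.capture("top");cv2.imwrite("pics/t7.png",t)
s=r.get_state();print(s["tcp_pos"],s["eef_rot"],s["contact_force"],s["time_s"])
for d in r.cut_out("box3_centre","top"):
    v,u=np.nonzero(d["mask"]); print(round(d["p"],2),np.round(d["extent"]),w(u.mean(),v.mean(),.018))
cv2.imwrite("pics/b7.png",cv2.resize(t[190:270,190:290],(750,600),interpolation=cv2.INTER_CUBIC))
E
```

```text
[0.51556761 0.28829357 0.19859971] [ 1.79970909e+02  1.38552667e-01 -1.74452935e+02] [4.25637807 3.58762117 2.7138189 ] 14.7833
0.52 [227. 250. 240. 266.] [0.3125 0.2724]
0.4 [370. 176. 383. 186.] [ 0.5417 -0.1544]
```

View pics/b7.png

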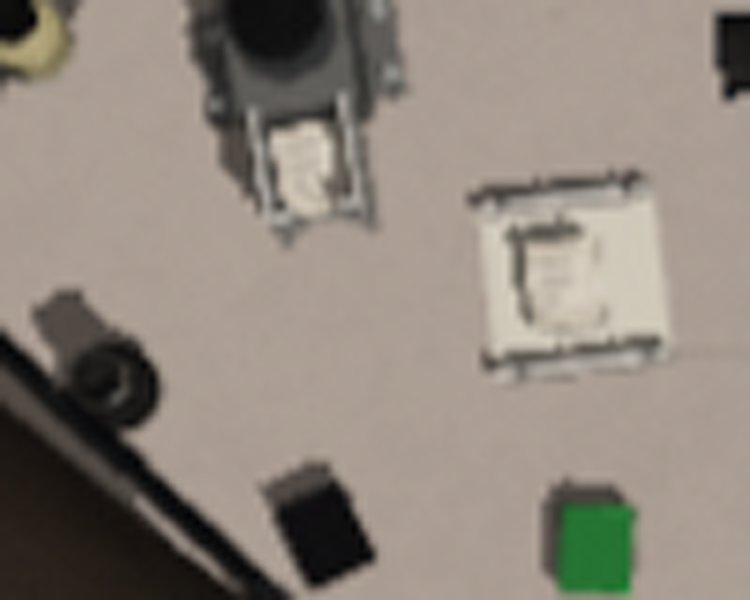

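Call:
servo_tool(
  targets=[
    {"dx": 0,"dy": 0,"dz": 2,"spin": 0,"grip": 0},
    {"dx": 0,"dy": 0,"dz": 4,"spin": 0,"grip": 0},
    {"dx": 0,"dy": 0,"dz": 5,"spin": 0,"grip": 0},
    {"dx": 0,"dy": 0,"dz": 5,"spin": 0,"grip": 0},
    {"dx": 0,"dy": 0,"dz": 5,"spin": 0,"grip": 0},
    {"dx": 0,"dy": 0,"dz": 5,"spin": 0,"grip": 0},
    {"dx": 0,"dy": 0,"dz": 5,"spin": 0,"grip": 0},
    {"dx": 0,"dy": 0,"dz": 5,"spin": 0,"grip": 0},
    {"dx": 0,"dy": 0,"dz": 5,"spin": 0,"grip": 0},
    {"dx": 0,"dy": 0,"dz": 5,"spin": 0,"grip": 0},
  ],
)

```text
time_s: 15.67
tcp_pos: [0.5109, 0.2846, 0.2481]
eef_rot: [-180.0, -0.0, -174.5]
contact_force: [-0.6, -0.3, 1.2]
gripper_width: 0.0003
```

```bash
python3 - <<'E'
from h import *
f=lambda a,b,z:w(190+a/7.5-.43,190+b/7.5-.43,z)
d=np.mean([f(*p,.018) for p in((525,243),(593,235),(603,322),(533,330))],0)-[.4115,.1725]
a=np.radians(4.5);print("box in bay",d@[np.cos(a),np.sin(a)],d@[-np.sin(a),np.cos(a)])
s=r.get_state();print(s["tcp_pos"],s["contact_force"],s["time_s"])
print(r.close_job())
E
```

```text
box in bay -0.002328803483338086 0.00482258222698091
[0.51089302 0.28459181 0.24814404] [-0.64159204 -0.34020065  1.22509781] 15.6667
the job is handed in; nothing more can be done
None
```

I pressed the plunger once, slowly, to its hard stop (fingertips at z = 75 mm, 31 N) and let it return. I then pushed the ejected box sideways into the bay with the closed fingertips. The job was handed in at 15.7 s.

- **Box in the bay:** the last top picture shows it between the rails. By my measurement its centre is about 2 mm (x) and 5 mm (y) from the bay's centre.
- **Other boxes:** a white box still shows inside the magazine, and the stack has dropped. I did not measure the heights of the two boxes.
- **Bystanders:** the eyepiece and the black and green look-alike boxes were where they had been in earlier pictures. I did not check the timer, marker, petri dish or both bottles at the end.
- **Arm:** it finished about 150 mm above the plunger, touching nothing.
- **Plunger up:** I did not measure this separately; I inferred it from the cap's unchanged look in the pictures.
- **Detector disagreement:** in the last picture the network did not report the white box in the bay. It returned only the black look-alike and another object, so I measured the box from its corners in the picture.

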